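# Sort the day's cut-offs: nest the channel in its rack, timber in its tray

### The job

Clear the cut-offs into the two holders on the saw table: metal in the channel rack, wood in the timber tray. In the rack, set the two channel pieces that lie open side up into the two lanes, one in each, then lay the third, open side down, across the pair so that one of its flanges drops into each trough and the three sit interlocked and level. Put both timber offcuts in the tray, each flat on its bottom and not on the other, and leave the tape measure and the star knob where they are.

Things in the scene. Friction and masses are not known exactly. Their poses are not given: they have to be found in the camera images.
- channel_up_a: Lower piece: 75 mm piece of bare aluminium channel (U-section): 60 mm wide over the flanges, 28 mm high, walls 3 mm, 54 mm inside; 90 g. It lies open side up: web on the table, both flanges pointing up. Origin: centre of the underside of the web; x along the length, y across the width, z up. Grip across the 60 mm, outside the flanges.
- channel_up_b: Second lower piece, interchangeable with channel_up_a: 75 mm piece of bare aluminium channel (U-section): 60 mm wide over the flanges, 28 mm high, walls 3 mm, 54 mm inside; 90 g. It also lies open side up, same origin and axes.
- channel_down: Upper piece: 75 mm piece of bare aluminium channel (U-section): 60 mm wide over the flanges, 28 mm high, walls 3 mm, 54 mm inside; 90 g. It lies open side down, on its flange edges, flat web on top. Origin: centre of its footprint, level with the flange edges; x along the length, y across the width, z up. It stays this way up.
- offcut_block: Plain timber offcut, 60 mm (x) by 110 mm (y) by 38 mm high, about 140 g. Origin: centre of its underside; z up. Grip it across the 60 mm.
- offcut_cube: Plain timber offcut, nearly a cube, 52 mm (x) by 56 mm (y) by 45 mm high, about 90 g. Origin: centre of its underside; z up.
- channel_rack: Fixed plywood base 120 (x) x 182 (y) x 6 mm with brown wooden battens to z = 14 mm round the rim and a 14 mm wide one down the middle. Two lanes along x, middle lines at y = +44 and -44 mm, each 74 mm wide, 100 mm long, floor at z = 6 mm. Origin: centre of its underside, z up. The upper channel belongs at y = 0 (10 mm play each way), its edges at z = 9 mm on the lower webs.
- timber_tray: Fixed low open box, plywood bottom and dark wooden sides: 146 (x) x 176 (y) mm outside, 130 x 160 inside, sides 20 mm high, floor at z = 6 mm. Origin: centre of its underside, z up. Both offcuts fit side by side along y, the block with its 110 mm length along the tray's x.
- tape_measure: Orange tape measure standing on edge, 36 by 76 by 63 mm high; not to be moved. Origin: centre of its underside.
- star_knob: Black star knob with its threaded stud pointing up, 37 mm wide, 42 mm high; not to be moved. Origin: centre of its underside.

How it is judged:
By the outcome, as a careful person would: the job done as asked, in the order asked, and still so for the second after the job is handed in, with the robot touching nothing.
It also fails if it takes over 125 s, if anything falls off the work surface, if the arm or the gripper's body presses on something with over 40 N, if the wrist force passes 120 N, or if a joint passes its speed limit or range.

### The arm

A 7-joint arm with a two-finger parallel gripper is mounted at the origin on the work surface; the furniture and walls round the work are solid. World frame = base frame: x ahead of the robot, y to its left, z up, the work surface at z = 0. Lengths are in m, angles in degrees, forces in N, time in s.
With the tool pointing down it reaches from about 0.425 to 0.875 m from the base axis. Payload 8.4 kg.
Tool frame: the origin (TCP) lies at the very end of the fingers, on their centre line; the grasp point (between the pads) lies arm.hold_point_z behind it (arm.hold_point_z is the distance from the TCP to the grasp point, in m); z points along the fingers, y is the line along which they close (so a half turn about z gives the same grasp; the last joint's range is limited). The gripper opens to 87 mm and grips with 3 to 60 N. Pads are 19 mm wide; open, the fingers measure 117 mm over their backs; the gripper's body (75 mm by 190 mm) begins 51 mm behind the grasp point.
Start: joints at [-75.298, 19.091, 2.286, 83.961, -0.768, 76.965, -3.352], TCP at [0.226, 0.609, 0.223] pointing down, gripper open.
Joint ranges: [-147.57, 147.57], [-21.85, 119.76], [-74.77, 79.35], [14.55, 137.4], [-85.83, 265.84], [4.83, 119.75], [-152.11, 152.11]. Speed limits (degrees/s): [127.2, 127.2, 159.86, 159.86, 180, 180, 180].

### API

Orientations are given as [roll, pitch, yaw] about the fixed x, y, z axes, in that order (R = Rz(yaw) Ry(pitch) Rx(roll)).
In Python, from rig import arm gives the robot as it stands. The module is installed in compiled form; this text tells all that it offers.
- The arm moves only by the tool arm_command, never from a script. Its argument "targets" is a list of rows, each an object of numbers: "tx", "ty", "tz": the shift along the tool's x, y, z in mm; "roll": the turn about the tool's z in rad. In form: [{"tx": .., "ty": .., "tz": .., "roll": ..}, ...]. A call has 1 to 20 rows; each row is the pose to reach, as a shift and turn from the pose commanded when the call began, along the tool's axes at that moment; what a row does not reach only later rows make up. A row lasts 1/12 s, in which the tool goes at most 41.7 mm and 7.16 degrees, less where a joint would pass 70% of its speed; a pose out of reach is approached as far as the arm can. A call with a gripper value outside its range is refused whole. "gripper" is the opening, from 0 (shut) to 1 (fully open), set as the call begins (left out, the last holds). The fingers move at their own pace and stop on an object; "force" is the grip in N (left out, the last holds). Time passes only in rows, so rows that repeat a pose let the fingers close. It gives the time, the measured TCP pose, the force, the opening and the grip force at its end, in the units of the state.
- arm.read_state(): the state, without advancing time (a new reading comes with each control period).
- arm.grab_frame(name): name is "scene" or "top" or "wrist"; returns the picture (480x640x3 uint8, red, green, blue); there is no depth.
- arm.get_calibration(name): a dict with "camera_matrix" (3x3 intrinsics, pixels), "eye" and "orientation" of the camera in the world. Camera axes: x right, y down, z forward; pixel columns grow to the right and rows downward; lengths in m; the calibration is good to about 2 mm. A picture is of the moment at which its call begins: read the wrist's pose just before it. get_calibration takes no time and is no camera call; for the wrist camera it gives the pose at the moment of the call.
- arm.finish_job(): hands the job in; it is judged then, once.
The state is a dict: "time_s": time; "q": joint angles; "qd": joint speeds; "joint_efforts": joint torques, N m; "tcp_pos": TCP position; "tcp_rot": TCP orientation; "contact_force": force on the tool from outside, world axes, zero at the start; "ft_torque": the same for the moment, N m; "opening": finger opening in m; "finger_force": force on a finger pad.
Only numpy, scipy, OpenCV 4.12 (cv2) and the standard library are available. Lean on these libraries where they do the work, as an engineer would, in place of code of your own. Each camera call takes 0.05 s, during which the arm holds its last target. There are 200 camera calls.

## Working session

There is one attempt and no reset: what is moved stays moved. The work goes in short steps, Python scripts to look and compute and a tool call to move; the robot and the scene stay as the last step left them, time stands still between calls to the robot, and variables do not carry over. Pictures are saved under pics/ and viewed, at most 17 in all, crops included, and the job is handed in when it is done.

Besides the shell and the picture viewer there is one more tool, called in YAML: its name, and indented under it one key for each argument. arm_command: Moves the arm, as the interface text tells. Its arguments: {"type":"object","properties":{"targets":{"type":"array"},"gripper":{"type":"number"},"force":{"type":"number"}},"required":["targets"]}

```bash
mkdir -p pics
cat > h.py <<'E'
import numpy as np,cv2
from rig import arm
from scipy.spatial.transform import Rotation as R
def save(n,f): cv2.imwrite(f'pics/{f}.png',arm.grab_frame(n)[:,:,::-1])
E
python3 - <<'E'
from h import *
print(arm.read_state(), arm.hold_point_z)
for n in ('top','scene','wrist'):
    print(n,arm.get_calibration(n)); save(n,n+'0')
E
```

```text
{'time_s': 0.0, 'q': array([-75.29829001,  19.13267782,   2.28456002,  84.01006383,
        -0.77001467,  76.96434983,  -3.349045  ]), 'qd': array([ 0.03784735,  0.03293119,  0.01498225, -0.03357112, -0.00412815,
       -0.00758393, -0.05491972]), 'joint_efforts': array([ 3.14734134e-04, -6.56367159e+01,  1.33528009e+00, -4.03778315e+01,
       -5.97060286e-02,  4.48827061e-02,  1.98744801e-04]), 'tcp_pos': array([0.2262715 , 0.60885862, 0.22165737]), 'tcp_rot': array([-1.79908234e+02,  4.08000490e-03,  1.59615866e+02]), 'contact_force': array([-1.02584549,  0.08535324,  1.07032444]), 'ft_torque': array([-0.02329003,  0.06697532, -0.04942044]), 'finger_force': 0.0, 'opening': 0.08676939907499828} 0.0187
top {'camera_matrix': array([[609.25198623,   0.        , 310.75425216],
       [  0.        , 609.25198623, 244.5983936 ],
       [  0.        ,   0.        ,   1.        ]]), 'eye': array([0.3839671 , 0.16140181, 1.30414541]), 'orientation': array([-172.05092037,   -0.26328672,  -88.47886732])}
scene {'camera_matrix': array([[466.50547668,   0.        , 321.21269737],
       [  0.        , 466.50547668, 237.88363167],
       [  0.        ,   0.        ,   1.        ]]), 'eye': array([ 0.25331034, -0.38600774,  0.61823258]), 'orientation': array([-133.18314177,   -1.25176707,  -29.38765892])}
wrist {'camera_matrix': array([[330.37923706,   0.        , 322.22155785],
       [  0.        , 330.37923706, 238.55812133],
       [  0.        ,   0.        ,   1.        ]]), 'eye': array([0.14978954, 0.63581456, 0.38439986]), 'orientation': array([1.62973523e+02, 3.49072234e-02, 6.96531492e+01])}
```

View pics/top0.png

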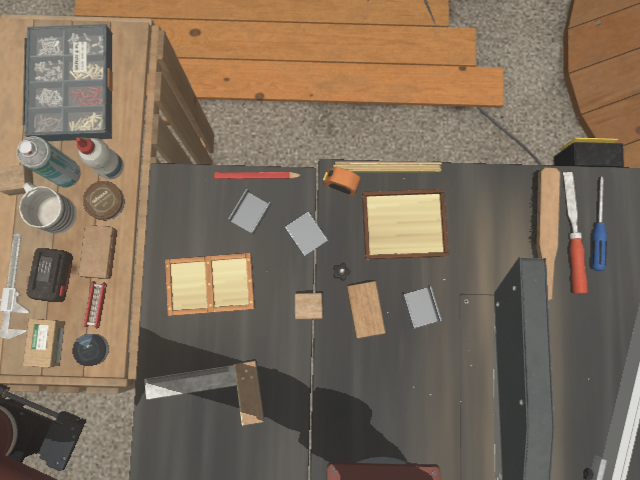

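View pics/scene0.png

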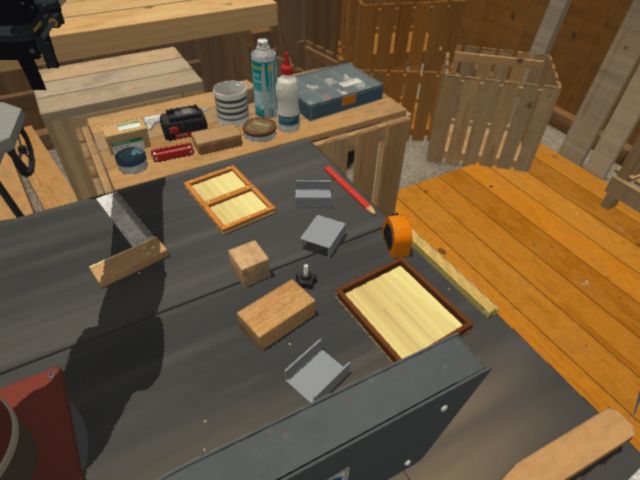

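View pics/wrist0.png

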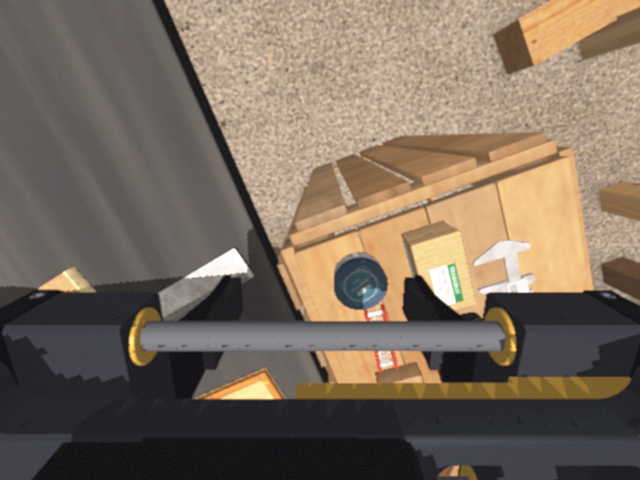

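The top view shows: the rack (210,284), the tray (405,224), the open-up channels (249,212) and (423,307), and the open-down one (307,234). The cube is at (309,305), the block (366,309), the knob (342,271) and the tape (342,179). I'll zoom in for corners.

Run:
```python
import cv2
a=cv2.imread('pics/top0.png'); cv2.imwrite('pics/topz.png',cv2.resize(a[155:345,155:455],None,fx=2.66667,fy=2.66667,interpolation=cv2.INTER_CUBIC))
a=cv2.imread('pics/scene0.png'); cv2.imwrite('pics/scz.png',cv2.resize(a[160:410,180:480],None,fx=2.4,fy=2.4,interpolation=cv2.INTER_CUBIC))
```

```text
(no output)
```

View pics/topz.png

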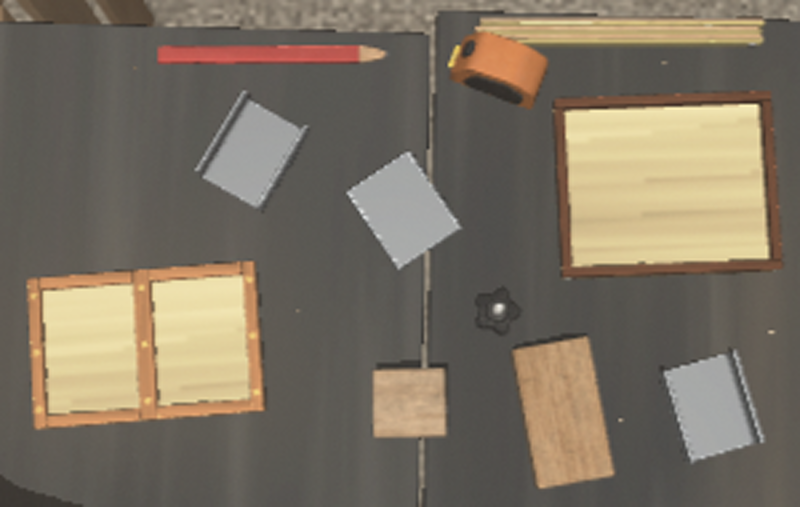

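View pics/scz.png

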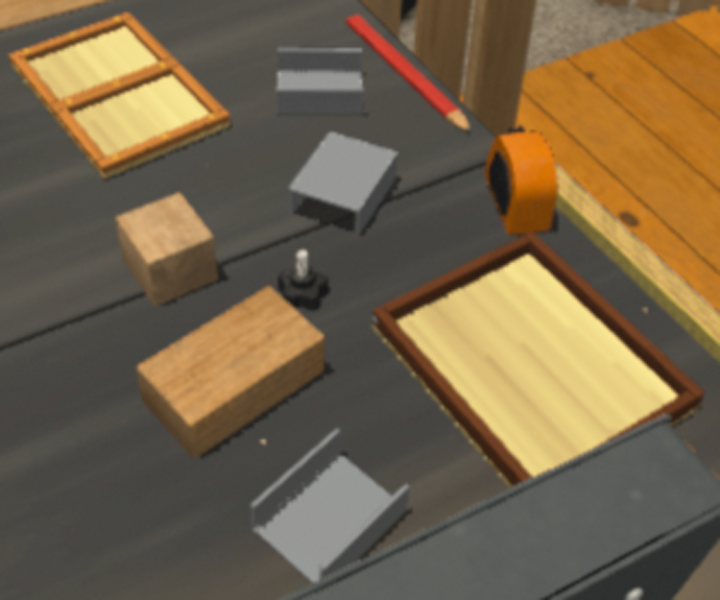

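The zooms show clear corners for every object. I'll fit pose and height to each from the two views.

```bash
cat > fit.py <<'E'
from h import *
from scipy.optimize import least_squares
C={n:arm.get_calibration(n) for n in('top','scene')}
def proj(c,P):
    p=(P-c['eye'])@R.from_euler('xyz',c['orientation'],degrees=True).as_matrix()
    return (p@c['camera_matrix'].T)[:,:2]/p[:,2:]
T=lambda u:(np.array(u)+.5)/2.66667-.5+155
S=lambda u:(np.array(u)+.5)/2.4-.5+np.array([180,160])
# half sizes lx,ly; corner order cyclic as clicked
D={
'rack':(120,182,[(1,1),(1,-1),(-1,-1),(-1,1)],[(28,280),(254,262),(265,408),(36,427)],[(128,14),(230,120),(104,164),(10,58)],[1,2,3,0],0.),
'tray':(146,176,[(1,1),(1,-1),(-1,-1),(-1,1)],[(554,101),(770,94),(782,267),(563,276)],[(532,238),(700,397),(374,318)],[0,1,3],0.),
'downC':(75,60,[(1,1),(-1,1),(-1,-1),(1,-1)],[(408,152),(461,228),(401,269),(347,193)],[(398,153),(357,207),(291,187),(334,132)],[0,1,2,3],0.),
'upA':(75,60,[(1,1),(1,-1),(-1,-1),(-1,1)],[(243,92),(308,127),(262,208),(197,170)],[(277,48),(362,48)],[3,0],-.5),
'upB':(75,60,[(1,1),(1,-1),(-1,-1),(-1,1)],[(664,372),(738,350),(763,441),(690,461)],[(338,432),(253,508),(408,488)],[0,3,1],0.),
'cube':(52,56,[(1,1),(1,-1),(-1,-1),(-1,1)],[(373,370),(446,369),(446,437),(373,437)],[(116,218),(180,194),(214,237),(150,260)],[3,0,1,2],0.),
'block':(60,110,[(-1,1),(1,1),(1,-1),(-1,-1)],[(514,350),(588,337),(613,475),(539,488)],[(138,371),(271,289),(325,340),(187,430)],None,0.)}
for n,(lx,ly,cs,t,s,m,_) in D.items():
    t=T(t);L=np.array(cs)*[lx/2000,ly/2000]; s=S(s)
    P0=C['top']
    best=None
    import itertools
    for k in range(24):
        for mm in ([m] if n!='block' and n!='downC' else [[(a+b*i)%4 for i in range(4)] for a in range(4) for b in(1,-1)]):
            def f(p):
                c,q=np.cos(p[2]),np.sin(p[2])
                W=np.c_[L@np.array([[c,q],[-q,c]])+p[:2],np.full(len(L),p[3])]
                return np.r_[(proj(P0,W)-t).ravel(),(proj(C['scene'],W[mm])-s).ravel()]
            r=least_squares(f,[.6,.1,k*np.pi/12-np.pi,.03],max_nfev=30)
            if best is None or r.cost<best[0].cost: best=(r,mm)
    r=best[0]
    print(n,(r.x[:2]*1000).round(1),'yaw',np.degrees(r.x[2]).round(1),'ztop',(r.x[3]*1000).round(1),'cost',round(r.cost,1),np.abs(r.fun).max().round(1))
E
sed -i "s#T=lambda u:.*#T=lambda u:(np.array(u)+.5)/2.66667-.5+155#" fit.py; time python3 fit.py
```

```text
rack [480.1 384.2] yaw 33.9 ztop -6.3 cost 5154.1 48.4
tray [615.2 -40.3] yaw 3.9 ztop 13.2 cost 3.9 1.7
downC [587.  171.6] yaw 35.1 ztop 26.8 cost 1550.8 23.9
upA [631.3 292.7] yaw 332.4 ztop 30.1 cost 0.3 0.6
upB [437.3 -76.1] yaw 17.4 ztop 25.6 cost 2.4 1.1
cube [432.7 162.1] yaw 2.5 ztop 46.5 cost 4.1 2.1
block [428.7  42.5] yaw 281.1 ztop 35.0 cost 2.0 1.1
real	0m19.822s
user	0m19.842s
sys	0m0.294s
```

```bash
sed -i "s/\[1,2,3,0\],0.),/[0,1,2,3],0.),/; s/'downC':(75,60,\[.*\],\[(408/'downC':(75,60,[(-1,1),(1,1),(1,-1),(-1,-1)],[(408/" fit.py; python3 fit.py | egrep 'rack|down'
python3 - <<'E'
from h import *
s=arm.read_state();print(R.from_euler('xyz',s['tcp_rot'],degrees=True).as_matrix().round(3))
E
```

```text
rack [474.7 373.2] yaw 6.3 ztop 13.0 cost 6.6 2.5
downC [585.9 170.3] yaw 215.2 ztop 30.3 cost 4.8 1.7
[[-0.937  0.348 -0.   ]
 [ 0.348  0.937 -0.001]
 [-0.    -0.001 -1.   ]]
```

```bash
cat >> h.py <<'E'
def go(x,y,z,yaw):
    "tool-frame delta (mm, rad) from measured pose to world x,y,z mm, yaw deg (mod 180, nearest neutral)"
    s=arm.read_state(); M=R.from_euler('xyz',s['tcp_rot'],degrees=True).as_matrix()
    d=M.T@(np.array([x,y,z])-s['tcp_pos']*1000)
    cur=np.degrees(np.arctan2(M[1,0],M[0,0]))
    nom=np.degrees(np.arctan2(y,x))+90
    yaw=nom+(yaw-nom+90)%180-90
    print('go',d.round(1),'roll',round(float(np.radians(-((yaw-cur+180)%360-180))),3),'yaw',round(yaw,1),
      '| t',round(s['time_s'],1),'op',round(s['opening']*1000,1),'ff',round(float(s['finger_force']),1),'F',s['contact_force'].round(1),'q7',s['q'][6].round(0))
E
python3 - <<'E'
from h import *
Cs=[arm.get_calibration(n) for n in('top','scene')]
def tri(a,b):
    P=[]
    for c in Cs:
        M=R.from_euler('xyz',c['orientation'],degrees=True).as_matrix()
        P.append(c['camera_matrix']@np.c_[M.T,-M.T@c['eye']])
    X=cv2.triangulatePoints(P[0],P[1],np.array(a,float),np.array(b,float));return (X[:3]/X[3]).ravel().round(3)
print('fence',tri((519,260),(460,338)),tri((545,258),(490,368)))
t=lambda u,v:(u/2.66667+155,v/2.66667+155); s=lambda u,v:(u/2.4+180,v/2.4+160)
print('knobtop',tri(t(498,308),s(302,253)),'tape',tri(t(548,68),s(555,143)))
go(631,293,130,-27.6)
E
```

```text
fence [ 0.52  -0.216  0.218] [ 0.522 -0.259  0.222]
knobtop [0.508 0.094 0.044] tape [0.689 0.061 0.097]
go [-489.4 -155.1   92.1] roll 0.126 yaw 152.4 | t 0.1 op 86.9 ff 0.0 F [-0.3  0.  -0.1] q7 -3.0
```

arm_command:
  targets:
    - {"tx": -120,"ty": -40,"tz": 0,"roll": 0.03}
    - {"tx": -489,"ty": -155,"tz": 0,"roll": 0.126}
    - {"tx": -489,"ty": -155,"tz": 0,"roll": 0.126}
    - {"tx": -489,"ty": -155,"tz": 0,"roll": 0.126}
    - {"tx": -489,"ty": -155,"tz": 0,"roll": 0.126}
    - {"tx": -489,"ty": -155,"tz": 0,"roll": 0.126}
    - {"tx": -489,"ty": -155,"tz": 0,"roll": 0.126}
    - {"tx": -489,"ty": -155,"tz": 0,"roll": 0.126}
    - {"tx": -489,"ty": -155,"tz": 0,"roll": 0.126}
    - {"tx": -489,"ty": -155,"tz": 0,"roll": 0.126}
    - {"tx": -489,"ty": -155,"tz": 0,"roll": 0.126}
    - {"tx": -489,"ty": -155,"tz": 0,"roll": 0.126}
    - {"tx": -489,"ty": -155,"tz": 0,"roll": 0.126}
    - {"tx": -489,"ty": -155,"tz": 0,"roll": 0.126}
    - {"tx": -489,"ty": -155,"tz": 40,"roll": 0.126}
    - {"tx": -489,"ty": -155,"tz": 70,"roll": 0.126}
    - {"tx": -489,"ty": -155,"tz": 92,"roll": 0.126}
    - {"tx": -489,"ty": -155,"tz": 92,"roll": 0.126}
    - {"tx": -489,"ty": -155,"tz": 92,"roll": 0.126}
  gripper: 1

```text
time_s: 1.73
tcp_pos: [0.6295, 0.2942, 0.1297]
tcp_rot: [-179.9, -0.1, 152.5]
contact_force: [-0.2, 0.7, 1.1]
opening: 0.0868
finger_force: 0.0
```

Run:
```python
from h import *
go(631,293,12,-27.6)
c=arm.get_calibration('wrist'); im=arm.grab_frame('wrist')[:,:,::-1].copy()
M=R.from_euler('xyz',c['orientation'],degrees=True).as_matrix()
def pr(P):
    p=M.T@(np.array(P)/1000-c['eye']);p=c['camera_matrix']@p;return tuple(int(v) for v in (p[:2]/p[2]).round())
y=np.radians(-27.6)
for a,b in((1,1),(1,-1),(-1,-1),(-1,1)):
    dx,dy=a*37.5,b*30
    q=pr([631+dx*np.cos(y)-dy*np.sin(y),293+dx*np.sin(y)+dy*np.cos(y),28]); print(q); cv2.circle(im,q,4,(0,0,255),1)
cv2.imwrite('pics/w1.png',im)
```

```text
go [ -2.1  -0.2 117.7] roll 0.001 yaw 152.4 | t 1.7 op 86.8 ff 0.0 F [-0.2  0.7  1.1] q7 39.0
(358, 282)
(289, 282)
(287, 196)
(361, 197)
```

View pics/w1.png

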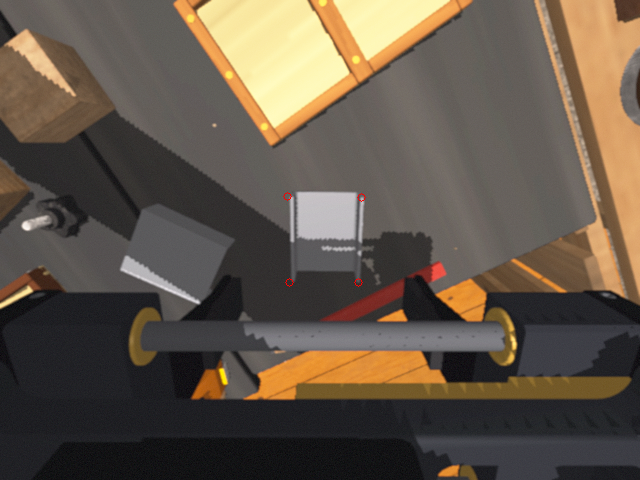

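The wrist view shows channel A with its flanges at columns 291 and 362. My predicted corners agree within about 3 px, so I'll descend and grip.

arm_command:
  targets:
    - {"tx": -2,"ty": 0,"tz": 40,"roll": 0}
    - {"tx": -2,"ty": 0,"tz": 75,"roll": 0}
    - {"tx": -2,"ty": 0,"tz": 95,"roll": 0}
    - {"tx": -2,"ty": 0,"tz": 108,"roll": 0}
    - {"tx": -2,"ty": 0,"tz": 117,"roll": 0}
    - {"tx": -2,"ty": 0,"tz": 117,"roll": 0}

```text
time_s: 2.28
tcp_pos: [0.6327, 0.293, 0.0135]
tcp_rot: [-180.0, 0.0, 152.4]
contact_force: [-0.6, -0.8, 0.4]
opening: 0.087
finger_force: 0.0
```

arm_command:
  targets:
    - {"tx": 0}
    - {"tx": 0}
    - {"tx": 0}
    - {"tx": 0}
    - {"tx": 0}
    - {"tx": 0}
    - {"tx": 0}
    - {"tx": 0}
    - {"tx": 0}
    - {"tx": 0}
  gripper: 0.5
  force: 25

```text
invalid input at $.targets[0]: expected keys tx, ty, tz, roll
```

Run:
```python
from h import *
go(470,417,110,6.2)
```

```text
go [201.6  34.6 -96.5] roll -0.59 yaw 186.2 | t 2.3 op 87.0 ff 0.0 F [-0.6 -0.8  0.4] q7 41.0
```

arm_command:
  targets:
    - {"tx": 0,"ty": 0,"tz": 1,"roll": 0}
    - {"tx": 0,"ty": 0,"tz": 1,"roll": 0}
    - {"tx": 0,"ty": 0,"tz": 1,"roll": 0}
    - {"tx": 0,"ty": 0,"tz": 1,"roll": 0}
    - {"tx": 0,"ty": 0,"tz": 1,"roll": 0}
    - {"tx": 0,"ty": 0,"tz": 1,"roll": 0}
    - {"tx": 0,"ty": 0,"tz": 1,"roll": 0}
    - {"tx": 0,"ty": 0,"tz": 1,"roll": 0}
  gripper: 0.5
  force: 25

```text
time_s: 2.95
tcp_pos: [0.633, 0.293, 0.0134]
tcp_rot: [179.9, 0.0, 152.4]
contact_force: [-1.2, 0.0, 6.4]
opening: 0.0595
finger_force: 25.0
```

Run:
```python
from h import *
go(470,417,110,6.2)
```

```text
go [201.8  34.4 -96.7] roll -0.59 yaw 186.2 | t 3.0 op 59.5 ff 25.0 F [-1.2  0.   6.4] q7 41.0
```

arm_command:
  targets:
    - {"tx": 0,"ty": 0,"tz": -20,"roll": 0}
    - {"tx": 0,"ty": 0,"tz": -55,"roll": 0}
    - {"tx": 10,"ty": 2,"tz": -85,"roll": 0}
    - {"tx": 40,"ty": 7,"tz": -96,"roll": -0.1}
    - {"tx": 75,"ty": 13,"tz": -96,"roll": -0.2}
    - {"tx": 110,"ty": 19,"tz": -96,"roll": -0.32}
    - {"tx": 145,"ty": 25,"tz": -96,"roll": -0.44}
    - {"tx": 180,"ty": 31,"tz": -96,"roll": -0.54}
    - {"tx": 197,"ty": 34,"tz": -96,"roll": -0.59}
    - {"tx": 202,"ty": 34,"tz": -96,"roll": -0.59}
    - {"tx": 202,"ty": 34,"tz": -75,"roll": -0.59}
    - {"tx": 202,"ty": 34,"tz": -50,"roll": -0.59}
    - {"tx": 202,"ty": 34,"tz": -40,"roll": -0.59}
    - {"tx": 202,"ty": 34,"tz": -40,"roll": -0.59}

```text
time_s: 4.12
tcp_pos: [0.4685, 0.414, 0.0495]
tcp_rot: [-179.8, -0.2, -173.9]
contact_force: [-0.6, -0.7, -0.9]
opening: 0.0596
finger_force: 25.0
```

Run:
```python
from h import *
go(470,417,19.5,6.2)
c=arm.get_calibration('wrist'); im=arm.grab_frame('wrist')[:,:,::-1].copy()
M=R.from_euler('xyz',c['orientation'],degrees=True).as_matrix()
def pr(P):
    p=M.T@(np.array(P)/1000-c['eye']);p=c['camera_matrix']@p;return tuple(int(v) for v in (p[:2]/p[2]).round())
y=np.radians(6.2)
for a,b in((1,1),(1,-1),(-1,-1),(-1,1)):
    dx,dy=a*60,b*91
    q=pr([475+dx*np.cos(y)-dy*np.sin(y),373+dx*np.sin(y)+dy*np.cos(y),14]); print(q); cv2.circle(im,q,4,(0,0,255),1)
cv2.imwrite('pics/w2.png',im)
```

```text
go [-1.9  3.  30. ] roll -0.002 yaw 186.2 | t 4.1 op 59.6 ff 25.0 F [-0.6 -0.7 -0.9] q7 53.0
(395, 352)
(135, 352)
(102, 179)
(407, 179)
```

View pics/w2.png

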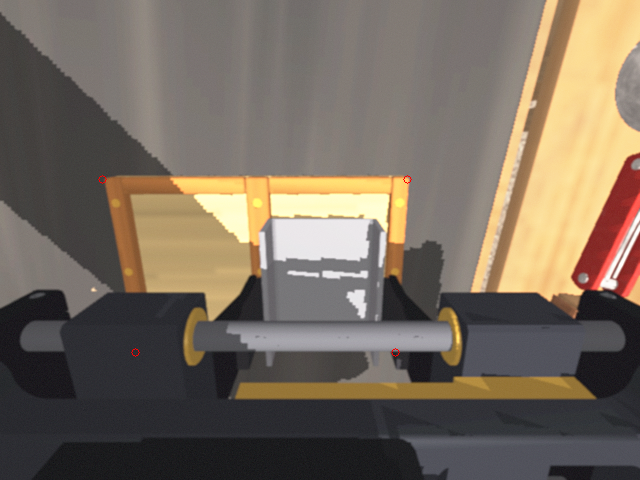

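The wrist view shows the rack's rear rim at row 178, with its corners at columns 106 and 407, which matches the prediction to about 2 mm. The channel hangs over the left lane, so I'm lowering it.

arm_command:
  targets:
    - {"tx": -2,"ty": 3,"tz": 10,"roll": 0}
    - {"tx": -2,"ty": 3,"tz": 20,"roll": 0}
    - {"tx": -2,"ty": 3,"tz": 26,"roll": 0}
    - {"tx": -2,"ty": 3,"tz": 29,"roll": 0}
    - {"tx": -2,"ty": 3,"tz": 29,"roll": 0}
    - {"tx": -2,"ty": 3,"tz": 29.5,"roll": 0}

```text
time_s: 4.67
tcp_pos: [0.471, 0.4196, 0.0231]
tcp_rot: [-180.0, -0.0, -173.8]
contact_force: [-0.2, -0.3, -1.0]
opening: 0.0595
finger_force: 25.0
```

arm_command:
  targets:
    - {"tx": 0,"ty": 0,"tz": 0,"roll": 0}
    - {"tx": 0,"ty": 0,"tz": 0,"roll": 0}
    - {"tx": 0,"ty": 0,"tz": 0,"roll": 0}
    - {"tx": 0,"ty": 0,"tz": 0,"roll": 0}
    - {"tx": 0,"ty": 0,"tz": -15,"roll": 0}
    - {"tx": 0,"ty": 0,"tz": -35,"roll": 0}
    - {"tx": 0,"ty": 0,"tz": -70,"roll": 0}
    - {"tx": 0,"ty": 0,"tz": -110,"roll": 0}
    - {"tx": 0,"ty": 0,"tz": -110,"roll": 0}
  gripper: 0.82

```text
time_s: 5.42
tcp_pos: [0.4741, 0.4224, 0.1416]
tcp_rot: [179.6, 0.5, -173.8]
contact_force: [0.5, 0.8, 0.6]
opening: 0.0712
finger_force: 0.0
```

Run:
```python
from h import *
go(438,-76,130,17.4)
```

```text
go [  89.6 -491.7    7.2] roll 2.946 yaw 17.4 | t 5.4 op 71.2 ff 0.0 F [0.5 0.8 0.6] q7 52.0
```

arm_command:
  targets:
    - {"tx": 5,"ty": -20,"tz": 0,"roll": 0}
    - {"tx": 10,"ty": -55,"tz": 0,"roll": 0}
    - {"tx": 16,"ty": -95,"tz": 0,"roll": 0}
    - {"tx": 24,"ty": -135,"tz": 0,"roll": 0}
    - {"tx": 32,"ty": -175,"tz": 0,"roll": 0}
    - {"tx": 39,"ty": -215,"tz": 0,"roll": -0.05}
    - {"tx": 46,"ty": -255,"tz": 0,"roll": -0.1}
    - {"tx": 54,"ty": -295,"tz": 0,"roll": -0.15}
    - {"tx": 61,"ty": -335,"tz": 0,"roll": -0.195}
    - {"tx": 68,"ty": -375,"tz": 0,"roll": -0.195}
    - {"tx": 76,"ty": -415,"tz": 0,"roll": -0.195}
    - {"tx": 82,"ty": -450,"tz": 5,"roll": -0.195}
    - {"tx": 87,"ty": -478,"tz": 7,"roll": -0.195}
    - {"tx": 90,"ty": -492,"tz": 7,"roll": -0.195}
    - {"tx": 90,"ty": -492,"tz": 7,"roll": -0.195}
    - {"tx": 90,"ty": -492,"tz": 7,"roll": -0.195}
    - {"tx": 90,"ty": -492,"tz": 7,"roll": -0.195}
  gripper: 1

```text
time_s: 6.83
tcp_pos: [0.4349, -0.0782, 0.1262]
tcp_rot: [180.0, 0.0, -162.6]
contact_force: [-0.1, 0.7, 0.6]
opening: 0.0871
finger_force: 0.0
```

```bash
cat >> h.py <<'E'
def wr(f,x,y,z,yaw,lx,ly,show=True):
    "wrist picture with the expected rectangle overlaid"
    c=arm.get_calibration('wrist'); im=arm.grab_frame('wrist')[:,:,::-1].copy()
    M=R.from_euler('xyz',c['orientation'],degrees=True).as_matrix(); a=np.radians(yaw)
    for i,j in((1,1),(1,-1),(-1,-1),(-1,1)):
        dx,dy=i*lx/2,j*ly/2
        p=c['camera_matrix']@(M.T@(np.array([x+dx*np.cos(a)-dy*np.sin(a),y+dx*np.sin(a)+dy*np.cos(a),z])/1000-c['eye'])); q=tuple(int(v) for v in (p[:2]/p[2]).round())
        print(q); cv2.circle(im,q,4,(0,0,255),1)
    cv2.imwrite(f'pics/{f}.png',im)
E
python3 - <<'E'
from h import *
go(438,-76,12.5,17.4); wr('w3',438,-76,28,17.4,75,60)
E
```

```text
go [ -3.6   1.2 113.7] roll -3.141 yaw 17.4 | t 6.8 op 87.1 ff 0.0 F [-0.1  0.7  0.6] q7 111.0
(359, 286)
(290, 286)
(287, 200)
(362, 200)
```

View pics/w3.png

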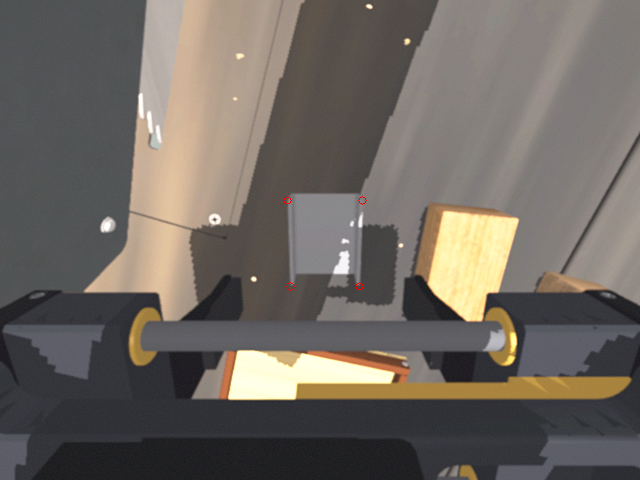

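Channel B shows at columns 290–361 and rows 194–284, centred laterally. I'm descending and gripping.

arm_command:
  targets:
    - {"tx": 0,"ty": 1,"tz": 35,"roll": 0}
    - {"tx": 0,"ty": 1,"tz": 70,"roll": 0}
    - {"tx": 0,"ty": 1,"tz": 92,"roll": 0}
    - {"tx": 0,"ty": 1,"tz": 106,"roll": 0}
    - {"tx": 0,"ty": 1,"tz": 113,"roll": 0}
    - {"tx": 0,"ty": 1,"tz": 113,"roll": 0}
    - {"tx": 0,"ty": 1,"tz": 113,"roll": 0}

```text
time_s: 7.47
tcp_pos: [0.4347, -0.0778, 0.0134]
tcp_rot: [-180.0, -0.0, -162.6]
contact_force: [0.4, 0.4, -0.2]
opening: 0.0871
finger_force: 0.0
```

arm_command:
  targets:
    - {"tx": 0,"ty": 0,"tz": 0,"roll": 0}
    - {"tx": 0,"ty": 0,"tz": 0,"roll": 0}
    - {"tx": 0,"ty": 0,"tz": 0,"roll": 0}
    - {"tx": 0,"ty": 0,"tz": 0,"roll": 0}
    - {"tx": 0,"ty": 0,"tz": 0,"roll": 0}
    - {"tx": 0,"ty": 0,"tz": 0,"roll": 0}
    - {"tx": 0,"ty": 0,"tz": 0,"roll": 0}
    - {"tx": 0,"ty": 0,"tz": 0,"roll": 0}
  gripper: 0.5
  force: 25

```text
time_s: 8.13
tcp_pos: [0.4345, -0.0782, 0.0134]
tcp_rot: [180.0, 0.0, -162.6]
contact_force: [-0.9, 1.1, 6.3]
opening: 0.0598
finger_force: 25.0
```

Run:
```python
from h import *
go(480,329.5,140,6.2)
```

```text
go [-165.1  375.5 -126.5] roll 0.195 yaw 186.2 | t 8.1 op 59.8 ff 25.0 F [-0.9  1.1  6.3] q7 117.0
```

arm_command:
  targets:
    - {"tx": 0,"ty": 0,"tz": -20,"roll": 0}
    - {"tx": 0,"ty": 0,"tz": -55,"roll": 0}
    - {"tx": 0,"ty": 0,"tz": -90,"roll": 0}
    - {"tx": -8,"ty": 20,"tz": -115,"roll": 0}
    - {"tx": -24,"ty": 55,"tz": -126,"roll": 0}
    - {"tx": -40,"ty": 90,"tz": -126,"roll": 0.03}
    - {"tx": -55,"ty": 125,"tz": -126,"roll": 0.06}
    - {"tx": -70,"ty": 160,"tz": -126,"roll": 0.1}
    - {"tx": -86,"ty": 195,"tz": -126,"roll": 0.14}
    - {"tx": -101,"ty": 230,"tz": -126,"roll": 0.195}
    - {"tx": -117,"ty": 265,"tz": -126,"roll": 0.195}
    - {"tx": -132,"ty": 300,"tz": -126,"roll": 0.195}
    - {"tx": -147,"ty": 335,"tz": -126,"roll": 0.195}
    - {"tx": -160,"ty": 363,"tz": -126,"roll": 0.195}
    - {"tx": -165,"ty": 375,"tz": -115,"roll": 0.195}
    - {"tx": -165,"ty": 375,"tz": -85,"roll": 0.195}
    - {"tx": -165,"ty": 375,"tz": -55,"roll": 0.195}
    - {"tx": -165,"ty": 375,"tz": -45,"roll": 0.195}
    - {"tx": -165,"ty": 375,"tz": -45,"roll": 0.195}
    - {"tx": -165,"ty": 375,"tz": -45,"roll": 0.195}

```text
time_s: 9.8
tcp_pos: [0.48, 0.3285, 0.0583]
tcp_rot: [-180.0, -0.0, -173.8]
contact_force: [-0.5, -0.6, -0.7]
opening: 0.0595
finger_force: 25.0
```

Run:
```python
from h import *
go(480,329.5,19.5,6.2); wr('w4',475,373,14,6.2,120,182)
```

```text
go [-0.2  1.  38.8] roll -0.001 yaw 186.2 | t 9.8 op 59.5 ff 25.0 F [-0.5 -0.6 -0.7] q7 60.0
(511, 342)
(260, 342)
(249, 174)
(543, 174)
```

View pics/w4.png

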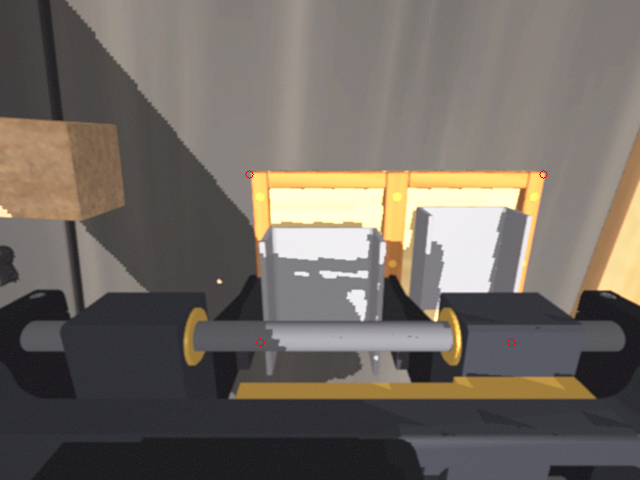

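The rack's rear rim matches the prediction at (249..543,174). Channel A sits in the far lane and channel B hangs over the near lane, so I'm lowering B.

arm_command:
  targets:
    - {"tx": 0,"ty": 1,"tz": 15,"roll": 0}
    - {"tx": 0,"ty": 1,"tz": 27,"roll": 0}
    - {"tx": 0,"ty": 1,"tz": 34,"roll": 0}
    - {"tx": 0,"ty": 1,"tz": 37,"roll": 0}
    - {"tx": 0,"ty": 1,"tz": 38,"roll": 0}
    - {"tx": 0,"ty": 1,"tz": 38,"roll": 0}
    - {"tx": 0,"ty": 1,"tz": 38,"roll": 0}

```text
time_s: 10.43
tcp_pos: [0.4801, 0.3301, 0.0206]
tcp_rot: [180.0, 0.0, -173.8]
contact_force: [0.1, 0.7, -0.5]
opening: 0.0599
finger_force: 25.0
```

arm_command:
  targets:
    - {"tx": 0,"ty": 0,"tz": 0,"roll": 0}
    - {"tx": 0,"ty": 0,"tz": 0,"roll": 0}
    - {"tx": 0,"ty": 0,"tz": 0,"roll": 0}
    - {"tx": 0,"ty": 0,"tz": 0,"roll": 0}
    - {"tx": 0,"ty": 0,"tz": 0,"roll": 0}
    - {"tx": 0,"ty": 0,"tz": -10,"roll": 0}
    - {"tx": 0,"ty": 0,"tz": -30,"roll": 0}
    - {"tx": 0,"ty": 0,"tz": -65,"roll": 0}
    - {"tx": 0,"ty": 0,"tz": -105,"roll": 0}
    - {"tx": 0,"ty": 0,"tz": -120,"roll": 0}
    - {"tx": 0,"ty": 0,"tz": -120,"roll": 0}
    - {"tx": 0,"ty": 0,"tz": -120,"roll": 0}
  gripper: 0.8

```text
time_s: 11.43
tcp_pos: [0.4803, 0.3304, 0.1419]
tcp_rot: [179.9, 0.1, -173.8]
contact_force: [0.2, 0.7, 0.0]
opening: 0.0696
finger_force: 0.0
```

Run:
```python
from h import *
go(586,170.3,130,35.2)
```

```text
go [ -87.8 -170.6   11.8] roll 2.635 yaw 35.2 | t 11.4 op 69.6 ff 0.0 F [0.2 0.7 0. ] q7 59.0
```

arm_command:
  targets:
    - {"tx": -9,"ty": -17,"tz": 0,"roll": 0}
    - {"tx": -25,"ty": -48,"tz": 0,"roll": -0.1}
    - {"tx": -42,"ty": -81,"tz": 0,"roll": -0.2}
    - {"tx": -58,"ty": -113,"tz": 0,"roll": -0.3}
    - {"tx": -74,"ty": -144,"tz": 5,"roll": -0.4}
    - {"tx": -84,"ty": -163,"tz": 10,"roll": -0.5}
    - {"tx": -88,"ty": -171,"tz": 11,"roll": -0.506}
    - {"tx": -88,"ty": -171,"tz": 11,"roll": -0.506}
    - {"tx": -88,"ty": -171,"tz": 11,"roll": -0.506}
    - {"tx": -88,"ty": -171,"tz": 11,"roll": -0.506}
  gripper: 1

```text
time_s: 12.27
tcp_pos: [0.5846, 0.1714, 0.1288]
tcp_rot: [179.9, -0.0, -144.8]
contact_force: [0.2, 0.3, 0.3]
opening: 0.0871
finger_force: 0.0
```

Run:
```python
from h import *
go(586,170.3,12.5,35.2); wr('w5',586,170.3,28,35.2,75,60)
```

```text
go [ -0.5  -1.9 116.3] roll -3.141 yaw 35.2 | t 12.3 op 87.1 ff 0.0 F [0.2 0.3 0.3] q7 108.0
(355, 282)
(286, 282)
(283, 196)
(358, 196)
```

View pics/w5.png

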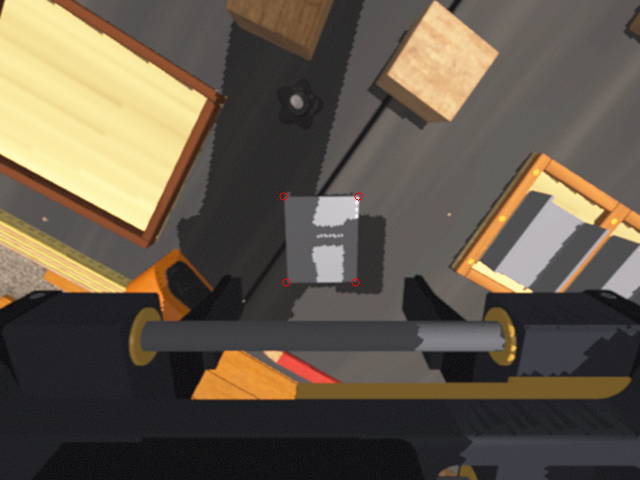

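Channel C matches the prediction exactly, and the tape and knob are clear of the fingers. I'm descending and gripping.

arm_command:
  targets:
    - {"tx": 0,"ty": -2,"tz": 35,"roll": 0}
    - {"tx": 0,"ty": -2,"tz": 70,"roll": 0}
    - {"tx": 0,"ty": -2,"tz": 92,"roll": 0}
    - {"tx": 0,"ty": -2,"tz": 106,"roll": 0}
    - {"tx": 0,"ty": -2,"tz": 115,"roll": 0}
    - {"tx": 0,"ty": -2,"tz": 115,"roll": 0}
    - {"tx": 0,"ty": -2,"tz": 115,"roll": 0}

```text
time_s: 12.9
tcp_pos: [0.5867, 0.1687, 0.0145]
tcp_rot: [180.0, 0.0, -144.8]
contact_force: [0.0, -0.9, 0.6]
opening: 0.087
finger_force: 0.0
```

arm_command:
  targets:
    - {"tx": 0,"ty": 0,"tz": 0,"roll": 0}
    - {"tx": 0,"ty": 0,"tz": 0,"roll": 0}
    - {"tx": 0,"ty": 0,"tz": 0,"roll": 0}
    - {"tx": 0,"ty": 0,"tz": 0,"roll": 0}
    - {"tx": 0,"ty": 0,"tz": 0,"roll": 0}
    - {"tx": 0,"ty": 0,"tz": 0,"roll": 0}
    - {"tx": 0,"ty": 0,"tz": 0,"roll": 0}
    - {"tx": 0,"ty": 0,"tz": 0,"roll": 0}
  gripper: 0.5
  force: 25

```text
time_s: 13.57
tcp_pos: [0.5871, 0.168, 0.0145]
tcp_rot: [180.0, 0.0, -144.8]
contact_force: [-0.7, -0.2, 4.7]
opening: 0.0598
finger_force: 25.0
```

Run:
```python
from h import *
go(475,373.5,140,6.2); save('top','top2')
a=cv2.imread('pics/top2.png'); cv2.imwrite('pics/rackz.png',cv2.resize(a[240:330,150:270],None,fx=5,fy=5,interpolation=cv2.INTER_CUBIC))
```

```text
go [ -26.9  232.6 -125.5] roll 0.506 yaw 186.2 | t 13.6 op 59.8 ff 25.0 F [-0.7 -0.2  4.7] q7 109.0
```

View pics/rackz.png

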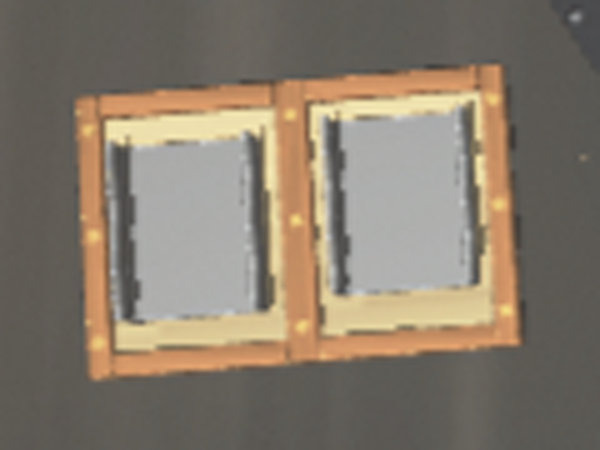

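Both lower channels lie flat in their lanes, the left one about 4 mm toward +y. Next I'm carrying channel C over.

arm_command:
  targets:
    - {"tx": 0,"ty": 0,"tz": -20,"roll": 0}
    - {"tx": 0,"ty": 0,"tz": -55,"roll": 0}
    - {"tx": 0,"ty": 0,"tz": -90,"roll": 0}
    - {"tx": -3,"ty": 20,"tz": -115,"roll": 0}
    - {"tx": -6,"ty": 55,"tz": -125,"roll": 0.08}
    - {"tx": -10,"ty": 90,"tz": -125,"roll": 0.18}
    - {"tx": -14,"ty": 125,"tz": -125,"roll": 0.28}
    - {"tx": -19,"ty": 160,"tz": -125,"roll": 0.38}
    - {"tx": -23,"ty": 195,"tz": -125,"roll": 0.48}
    - {"tx": -26,"ty": 222,"tz": -125,"roll": 0.506}
    - {"tx": -28,"ty": 233,"tz": -120,"roll": 0.506}
    - {"tx": -28,"ty": 233,"tz": -100,"roll": 0.506}
    - {"tx": -28,"ty": 233,"tz": -80,"roll": 0.506}
    - {"tx": -28,"ty": 233,"tz": -60,"roll": 0.506}
    - {"tx": -28,"ty": 233,"tz": -50,"roll": 0.506}
    - {"tx": -28,"ty": 233,"tz": -50,"roll": 0.506}
    - {"tx": -28,"ty": 233,"tz": -50,"roll": 0.506}

```text
time_s: 15.03
tcp_pos: [0.4756, 0.3737, 0.0639]
tcp_rot: [-180.0, -0.0, -173.8]
contact_force: [0.0, 0.4, -0.2]
opening: 0.0594
finger_force: 25.0
```

Run:
```python
from h import *
go(477,375,24,6.2)
```

```text
go [-1.6  1.1 39.9] roll -0.0 yaw 186.2 | t 15.0 op 59.4 ff 25.0 F [ 0.   0.4 -0.2] q7 56.0
```

arm_command:
  targets:
    - {"tx": -2,"ty": 1,"tz": 12,"roll": 0}
    - {"tx": -2,"ty": 1,"tz": 22,"roll": 0}
    - {"tx": -2,"ty": 1,"tz": 30,"roll": 0}
    - {"tx": -2,"ty": 1,"tz": 35,"roll": 0}
    - {"tx": -2,"ty": 1,"tz": 38,"roll": 0}
    - {"tx": -2,"ty": 1,"tz": 39,"roll": 0}
    - {"tx": -2,"ty": 1,"tz": 39,"roll": 0}
    - {"tx": -2,"ty": 1,"tz": 39,"roll": 0}

```text
time_s: 15.7
tcp_pos: [0.4775, 0.3757, 0.0254]
tcp_rot: [180.0, 0.0, -173.8]
contact_force: [-0.4, 0.3, -1.3]
opening: 0.0596
finger_force: 25.0
```

arm_command:
  targets:
    - {"tx": 0,"ty": 0,"tz": 0,"roll": 0}
    - {"tx": 0,"ty": 0,"tz": 0,"roll": 0}
    - {"tx": 0,"ty": 0,"tz": 0,"roll": 0}
    - {"tx": 0,"ty": 0,"tz": 0,"roll": 0}
    - {"tx": 0,"ty": 0,"tz": 0,"roll": 0}
    - {"tx": 0,"ty": 0,"tz": -10,"roll": 0}
    - {"tx": 0,"ty": 0,"tz": -30,"roll": 0}
    - {"tx": 0,"ty": 0,"tz": -65,"roll": 0}
    - {"tx": 0,"ty": 0,"tz": -105,"roll": 0}
    - {"tx": 0,"ty": 0,"tz": -120,"roll": 0}
    - {"tx": 0,"ty": 0,"tz": -120,"roll": 0}
    - {"tx": 0,"ty": 0,"tz": -120,"roll": 0}
  gripper: 0.78

```text
time_s: 16.7
tcp_pos: [0.4779, 0.376, 0.147]
tcp_rot: [179.9, 0.1, -173.8]
contact_force: [-0.3, 0.0, -0.7]
opening: 0.0678
finger_force: 0.0
```

Run:
```python
from h import *
go(428.7,42.5,130,281.1-90)
```

```text
go [  85.  -326.3   16.2] roll 3.056 yaw 11.1 | t 16.7 op 67.8 ff 0.0 F [-0.3  0.  -0.7] q7 56.0
```

arm_command:
  targets:
    - {"tx": 5,"ty": -20,"tz": 0,"roll": 0}
    - {"tx": 14,"ty": -55,"tz": 0,"roll": -0.02}
    - {"tx": 24,"ty": -92,"tz": 0,"roll": -0.04}
    - {"tx": 33,"ty": -129,"tz": 0,"roll": -0.06}
    - {"tx": 43,"ty": -166,"tz": 0,"roll": -0.086}
    - {"tx": 53,"ty": -203,"tz": 0,"roll": -0.086}
    - {"tx": 62,"ty": -240,"tz": 0,"roll": -0.086}
    - {"tx": 72,"ty": -277,"tz": 5,"roll": -0.086}
    - {"tx": 80,"ty": -308,"tz": 12,"roll": -0.086}
    - {"tx": 85,"ty": -326,"tz": 16,"roll": -0.086}
    - {"tx": 85,"ty": -326,"tz": 16,"roll": -0.086}
    - {"tx": 85,"ty": -326,"tz": 16,"roll": -0.086}
    - {"tx": 85,"ty": -326,"tz": 16,"roll": -0.086}
  gripper: 1

```text
time_s: 17.78
tcp_pos: [0.4278, 0.043, 0.1288]
tcp_rot: [180.0, -0.0, -168.8]
contact_force: [-0.2, -0.1, -1.2]
opening: 0.0871
finger_force: 0.0
```

Run:
```python
from h import *
go(428.7,42.5,17,191.1); wr('w6',428.7,42.5,38,281.1,60,110)
save('top','top3'); save('scene','scene3')
a=cv2.resize(cv2.imread('pics/top3.png')[240:330,150:270],(400,300),interpolation=cv2.INTER_CUBIC)
b=cv2.resize(cv2.imread('pics/scene3.png')[150:240,170:290],(400,300),interpolation=cv2.INTER_CUBIC)
w=cv2.resize(cv2.imread('pics/w6.png')[150:,160:480],(400,300))
cv2.imwrite('pics/m1.png',np.vstack([np.hstack([a,b]),np.hstack([w,w*0])]))
```

```text
go [ -0.9  -0.7 111.8] roll -3.141 yaw 11.1 | t 17.8 op 87.1 ff 0.0 F [-0.2 -0.1 -1.2] q7 88.0
(287, 306)
(283, 175)
(362, 176)
(358, 306)
```

View pics/m1.png

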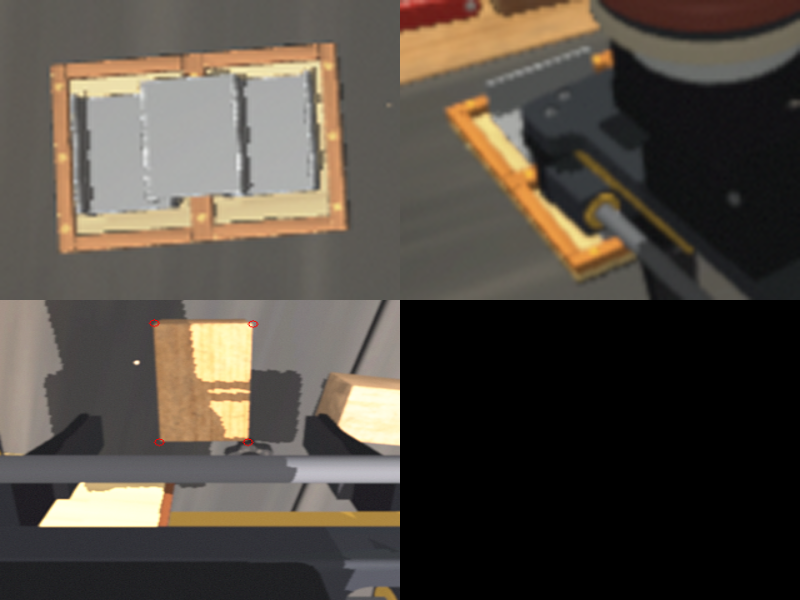

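The top crop shows channel C sitting across both lower pieces. The block corners in the wrist view match the prediction, so I'm gripping it.

arm_command:
  targets:
    - {"tx": 0,"ty": -1,"tz": 35,"roll": 0}
    - {"tx": 0,"ty": -1,"tz": 70,"roll": 0}
    - {"tx": 0,"ty": -1,"tz": 92,"roll": 0}
    - {"tx": 0,"ty": -1,"tz": 105,"roll": 0}
    - {"tx": 0,"ty": -1,"tz": 111,"roll": 0}
    - {"tx": 0,"ty": -1,"tz": 111,"roll": 0}
    - {"tx": 0,"ty": -1,"tz": 111,"roll": 0}

```text
time_s: 18.52
tcp_pos: [0.4286, 0.0417, 0.0185]
tcp_rot: [-180.0, 0.0, -168.8]
contact_force: [0.1, -0.1, 0.5]
opening: 0.0869
finger_force: 0.0
```

arm_command:
  targets:
    - {"tx": 0,"ty": 0,"tz": 0,"roll": 0}
    - {"tx": 0,"ty": 0,"tz": 0,"roll": 0}
    - {"tx": 0,"ty": 0,"tz": 0,"roll": 0}
    - {"tx": 0,"ty": 0,"tz": 0,"roll": 0}
    - {"tx": 0,"ty": 0,"tz": 0,"roll": 0}
    - {"tx": 0,"ty": 0,"tz": 0,"roll": 0}
    - {"tx": 0,"ty": 0,"tz": 0,"roll": 0}
    - {"tx": 0,"ty": 0,"tz": 0,"roll": 0}
  gripper: 0.5
  force: 30

```text
time_s: 19.18
tcp_pos: [0.4285, 0.0415, 0.0184]
tcp_rot: [180.0, 0.0, -168.9]
contact_force: [-1.2, 0.9, 6.5]
opening: 0.0598
finger_force: 30.0
```

Run:
```python
from h import *
a=np.radians(3.8); Rm=np.array([[np.cos(a),-np.sin(a)],[np.sin(a),np.cos(a)]])
b=np.array([615,-40])+Rm@[0,39]; c=np.array([615,-40])+Rm@[0,-43]; print(b,c)
go(*b,140,3.8)
```

```text
[612.41531788  -1.08574274] [617.84977772 -82.90546314]
go [-172.3  -77.2 -121.5] roll -3.014 yaw 3.8 | t 19.2 op 59.8 ff 30.0 F [-1.2  0.9  6.5] q7 93.0
```

arm_command:
  targets:
    - {"tx": 0,"ty": 0,"tz": -20,"roll": 0}
    - {"tx": 0,"ty": 0,"tz": -55,"roll": 0}
    - {"tx": 0,"ty": 0,"tz": -90,"roll": 0}
    - {"tx": -14,"ty": -6,"tz": -110,"roll": 0}
    - {"tx": -40,"ty": -18,"tz": -121,"roll": 0.03}
    - {"tx": -73,"ty": -33,"tz": -121,"roll": 0.06}
    - {"tx": -106,"ty": -48,"tz": -121,"roll": 0.1}
    - {"tx": -139,"ty": -63,"tz": -121,"roll": 0.127}
    - {"tx": -163,"ty": -73,"tz": -121,"roll": 0.127}
    - {"tx": -172,"ty": -77,"tz": -115,"roll": 0.127}
    - {"tx": -172,"ty": -77,"tz": -90,"roll": 0.127}
    - {"tx": -172,"ty": -77,"tz": -65,"roll": 0.127}
    - {"tx": -172,"ty": -77,"tz": -48,"roll": 0.127}
    - {"tx": -172,"ty": -77,"tz": -40,"roll": 0.127}
    - {"tx": -172,"ty": -77,"tz": -40,"roll": 0.127}
    - {"tx": -172,"ty": -77,"tz": -40,"roll": 0.127}

```text
time_s: 20.52
tcp_pos: [0.6118, -0.0012, 0.0583]
tcp_rot: [-180.0, -0.0, -176.2]
contact_force: [0.2, -0.5, -1.0]
opening: 0.0594
finger_force: 30.0
```

Run:
```python
from h import *
go(612.4,-1.1,24.5,3.8);wr('w7',615,-40,20,3.8,146,176)
```

```text
go [-0.6  0.1 33.8] roll -3.141 yaw 3.8 | t 20.5 op 59.4 ff 30.0 F [ 0.2 -0.5 -1. ] q7 99.0
(392, 363)
(147, 363)
(109, 153)
(408, 154)
```

View pics/w7.png

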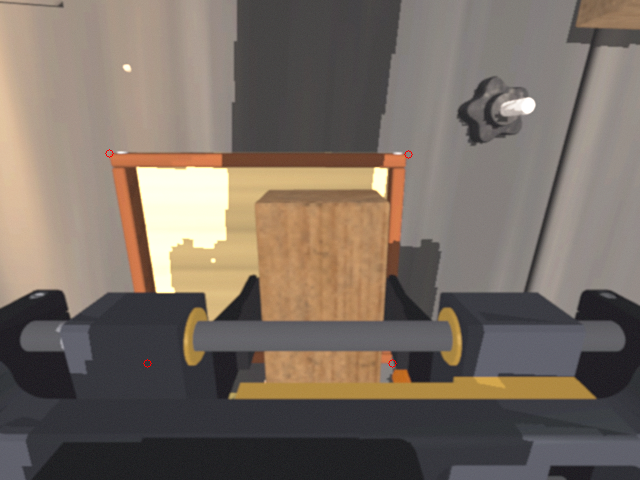

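The tray's rear rim is at row 153, columns 113–404, which matches the prediction, and the block hangs inside it. I'm lowering it.

arm_command:
  targets:
    - {"tx": 0,"ty": -1,"tz": 12,"roll": 0}
    - {"tx": 0,"ty": -1,"tz": 22,"roll": 0}
    - {"tx": 0,"ty": -1,"tz": 29,"roll": 0}
    - {"tx": 0,"ty": -1,"tz": 32,"roll": 0}
    - {"tx": 0,"ty": -1,"tz": 33,"roll": 0}
    - {"tx": 0,"ty": -1,"tz": 33,"roll": 0}
    - {"tx": 0,"ty": -1,"tz": 33,"roll": 0}

```text
time_s: 21.15
tcp_pos: [0.612, -0.0021, 0.0251]
tcp_rot: [-180.0, 0.0, -176.2]
contact_force: [-0.4, -0.9, -1.2]
opening: 0.0598
finger_force: 30.0
```

arm_command:
  targets:
    - {"tx": 0,"ty": 0,"tz": 0,"roll": 0}
    - {"tx": 0,"ty": 0,"tz": 0,"roll": 0}
    - {"tx": 0,"ty": 0,"tz": 0,"roll": 0}
    - {"tx": 0,"ty": 0,"tz": 0,"roll": 0}
    - {"tx": 0,"ty": 0,"tz": 0,"roll": 0}
    - {"tx": 0,"ty": 0,"tz": -10,"roll": 0}
    - {"tx": 0,"ty": 0,"tz": -30,"roll": 0}
    - {"tx": 0,"ty": 0,"tz": -65,"roll": 0}
    - {"tx": 0,"ty": 0,"tz": -105,"roll": 0}
    - {"tx": 0,"ty": 0,"tz": -120,"roll": 0}
    - {"tx": 0,"ty": 0,"tz": -120,"roll": 0}
    - {"tx": 0,"ty": 0,"tz": -120,"roll": 0}
  gripper: 0.8

```text
time_s: 22.15
tcp_pos: [0.6126, -0.0021, 0.1469]
tcp_rot: [180.0, 0.2, -176.2]
contact_force: [-0.0, -0.2, -0.6]
opening: 0.0691
finger_force: 0.0
```

Run:
```python
from h import *
go(432.7,162.1,130,92.5)
```

```text
go [168.6 175.9  16.5] roll 1.594 yaw 92.5 | t 22.1 op 69.1 ff 0.0 F [-0.  -0.2 -0.6] q7 97.0
```

arm_command:
  targets:
    - {"tx": 8,"ty": 9,"tz": 0,"roll": 0.1}
    - {"tx": 22,"ty": 23,"tz": 0,"roll": 0.22}
    - {"tx": 36,"ty": 38,"tz": 0,"roll": 0.34}
    - {"tx": 50,"ty": 52,"tz": 0,"roll": 0.46}
    - {"tx": 64,"ty": 67,"tz": 0,"roll": 0.58}
    - {"tx": 78,"ty": 81,"tz": 0,"roll": 0.7}
    - {"tx": 92,"ty": 96,"tz": 0,"roll": 0.82}
    - {"tx": 106,"ty": 110,"tz": 0,"roll": 0.94}
    - {"tx": 120,"ty": 125,"tz": 0,"roll": 1.06}
    - {"tx": 134,"ty": 139,"tz": 0,"roll": 1.18}
    - {"tx": 148,"ty": 154,"tz": 0,"roll": 1.3}
    - {"tx": 160,"ty": 167,"tz": 5,"roll": 1.42}
    - {"tx": 168,"ty": 175,"tz": 12,"roll": 1.52}
    - {"tx": 169,"ty": 176,"tz": 16,"roll": 1.594}
    - {"tx": 169,"ty": 176,"tz": 16,"roll": 1.594}
    - {"tx": 169,"ty": 176,"tz": 16,"roll": 1.594}
    - {"tx": 169,"ty": 176,"tz": 16,"roll": 1.594}
  gripper: 1

```text
time_s: 23.57
tcp_pos: [0.4316, 0.1617, 0.1289]
tcp_rot: [-180.0, 0.0, 92.6]
contact_force: [0.1, -0.6, -0.5]
opening: 0.0871
finger_force: 0.0
```

Run:
```python
from h import *
go(432.7,162.1,20,92.5);wr('w8',432.7,162.1,45,2.5,52,56)
w=cv2.imread('pics/w8.png')[120:320,180:460]
b=cv2.resize(w,(420,300)); save('scene','scene4'); s=cv2.resize(cv2.imread('pics/scene4.png')[150:410,180:480],(380,300))
cv2.imwrite('pics/m2.png',np.hstack([b,s]))
```

```text
go [  0.4   1.2 108.9] roll 0.002 yaw 92.5 | t 23.6 op 87.1 ff 0.0 F [ 0.1 -0.6 -0.5] q7 -23.0
(359, 208)
(357, 276)
(293, 276)
(291, 208)
```

View pics/m2.png

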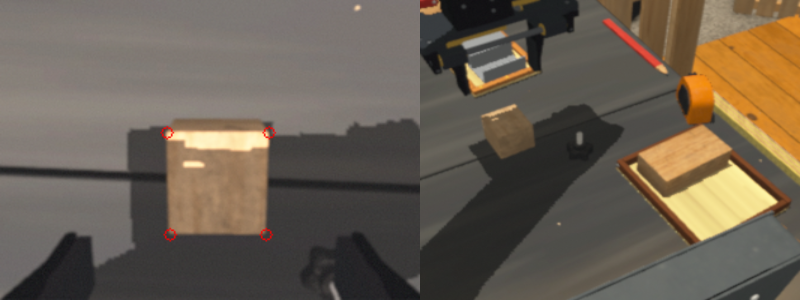

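The cube corners match the prediction and the knob is 40 mm clear of the finger. The block lies flat in the tray. Next I'm gripping the cube.

arm_command:
  targets:
    - {"tx": 0,"ty": 1,"tz": 35,"roll": 0}
    - {"tx": 0,"ty": 1,"tz": 70,"roll": 0}
    - {"tx": 0,"ty": 1,"tz": 92,"roll": 0}
    - {"tx": 0,"ty": 1,"tz": 104,"roll": 0}
    - {"tx": 0,"ty": 1,"tz": 108,"roll": 0}
    - {"tx": 0,"ty": 1,"tz": 108,"roll": 0}
    - {"tx": 0,"ty": 1,"tz": 108,"roll": 0}

```text
time_s: 24.25
tcp_pos: [0.4331, 0.1622, 0.0217]
tcp_rot: [180.0, -0.0, 92.5]
contact_force: [1.2, 0.6, 1.0]
opening: 0.087
finger_force: 0.0
```

arm_command:
  targets:
    - {"tx": 0,"ty": 0,"tz": 0,"roll": 0}
    - {"tx": 0,"ty": 0,"tz": 0,"roll": 0}
    - {"tx": 0,"ty": 0,"tz": 0,"roll": 0}
    - {"tx": 0,"ty": 0,"tz": 0,"roll": 0}
    - {"tx": 0,"ty": 0,"tz": 0,"roll": 0}
    - {"tx": 0,"ty": 0,"tz": 0,"roll": 0}
    - {"tx": 0,"ty": 0,"tz": 0,"roll": 0}
    - {"tx": 0,"ty": 0,"tz": 0,"roll": 0}
    - {"tx": 0,"ty": 0,"tz": 0,"roll": 0}
  gripper: 0.4
  force: 30

```text
time_s: 25.0
tcp_pos: [0.4325, 0.1622, 0.0212]
tcp_rot: [180.0, -0.0, 92.5]
contact_force: [-1.0, -1.0, 2.3]
opening: 0.0518
finger_force: 30.0
```

Run:
```python
from h import *
go(617.8,-82.9,150,93.8)
```

```text
go [-253.   174.3 -128.8] roll -0.022 yaw 93.8 | t 25.0 op 51.8 ff 30.0 F [-1.  -1.   2.3] q7 -18.0
```

arm_command:
  targets:
    - {"tx": 0,"ty": 0,"tz": -20,"roll": 0}
    - {"tx": 0,"ty": 0,"tz": -55,"roll": 0}
    - {"tx": 0,"ty": 0,"tz": -90,"roll": 0}
    - {"tx": -15,"ty": 10,"tz": -115,"roll": 0}
    - {"tx": -43,"ty": 30,"tz": -128,"roll": 0}
    - {"tx": -73,"ty": 50,"tz": -128,"roll": 0}
    - {"tx": -103,"ty": 71,"tz": -128,"roll": 0}
    - {"tx": -133,"ty": 92,"tz": -128,"roll": -0.022}
    - {"tx": -163,"ty": 112,"tz": -128,"roll": -0.022}
    - {"tx": -193,"ty": 133,"tz": -128,"roll": -0.022}
    - {"tx": -223,"ty": 154,"tz": -128,"roll": -0.022}
    - {"tx": -245,"ty": 169,"tz": -128,"roll": -0.022}
    - {"tx": -253,"ty": 174,"tz": -120,"roll": -0.022}
    - {"tx": -253,"ty": 174,"tz": -95,"roll": -0.022}
    - {"tx": -253,"ty": 174,"tz": -70,"roll": -0.022}
    - {"tx": -253,"ty": 174,"tz": -50,"roll": -0.022}
    - {"tx": -253,"ty": 174,"tz": -40,"roll": -0.022}
    - {"tx": -253,"ty": 174,"tz": -40,"roll": -0.022}
    - {"tx": -253,"ty": 174,"tz": -40,"roll": -0.022}

```text
time_s: 26.58
tcp_pos: [0.6173, -0.0826, 0.0611]
tcp_rot: [-180.0, 0.0, 93.8]
contact_force: [0.8, 0.6, -1.9]
opening: 0.0519
finger_force: 30.0
```

Run:
```python
from h import *
go(617.8,-82.9,28,93.8)
```

```text
go [-0.3  0.5 33.1] roll -0.0 yaw 93.8 | t 26.6 op 51.9 ff 30.0 F [ 0.8  0.6 -1.9] q7 21.0
```

arm_command:
  targets:
    - {"tx": 0,"ty": 0,"tz": 12,"roll": 0}
    - {"tx": 0,"ty": 0,"tz": 22,"roll": 0}
    - {"tx": 0,"ty": 0,"tz": 29,"roll": 0}
    - {"tx": 0,"ty": 0,"tz": 32,"roll": 0}
    - {"tx": 0,"ty": 0,"tz": 33,"roll": 0}
    - {"tx": 0,"ty": 0,"tz": 33,"roll": 0}
    - {"tx": 0,"ty": 0,"tz": 33,"roll": 0}

```text
time_s: 27.17
tcp_pos: [0.6175, -0.083, 0.0281]
tcp_rot: [180.0, 0.0, 93.8]
contact_force: [-0.8, -0.4, -0.4]
opening: 0.0518
finger_force: 30.0
```

arm_command:
  targets:
    - {"tx": 0,"ty": 0,"tz": 0,"roll": 0}
    - {"tx": 0,"ty": 0,"tz": 0,"roll": 0}
    - {"tx": 0,"ty": 0,"tz": 0,"roll": 0}
    - {"tx": 0,"ty": 0,"tz": 0,"roll": 0}
    - {"tx": 0,"ty": 0,"tz": 0,"roll": 0}
    - {"tx": 0,"ty": 0,"tz": -10,"roll": 0}
    - {"tx": 0,"ty": 0,"tz": -30,"roll": 0}
    - {"tx": 0,"ty": 0,"tz": -65,"roll": 0}
    - {"tx": 0,"ty": 0,"tz": -105,"roll": 0}
    - {"tx": 0,"ty": 0,"tz": -145,"roll": 0}
    - {"tx": 0,"ty": 0,"tz": -185,"roll": 0}
    - {"tx": 0,"ty": 0,"tz": -220,"roll": 0}
    - {"tx": 0,"ty": 0,"tz": -240,"roll": 0}
    - {"tx": 0,"ty": 0,"tz": -240,"roll": 0}
    - {"tx": 0,"ty": 0,"tz": -240,"roll": 0}
  gripper: 0.8

```text
time_s: 28.42
tcp_pos: [0.6179, -0.0832, 0.2699]
tcp_rot: [179.8, -0.0, 93.8]
contact_force: [-0.2, 0.0, -0.9]
opening: 0.0694
finger_force: 0.0
```

Run:
```python
from h import *
save('top','top5'); save('scene','scene5')
a=cv2.resize(cv2.imread('pics/top5.png')[155:345,150:450],(600,380),interpolation=cv2.INTER_CUBIC)[:300]
a=cv2.resize(a,(800,400))[:300]
b=cv2.resize(cv2.imread('pics/scene5.png')[155:245,170:290],(400,300),interpolation=cv2.INTER_CUBIC)
c=cv2.resize(cv2.imread('pics/scene5.png')[210:375,310:530],(400,300),interpolation=cv2.INTER_CUBIC)
a=cv2.resize(cv2.imread('pics/top5.png')[160:320,150:450],(800,300),interpolation=cv2.INTER_CUBIC)
cv2.imwrite('pics/m3.png',np.vstack([a,np.hstack([b,c])]))
```

```text
(no output)
```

View pics/m3.png

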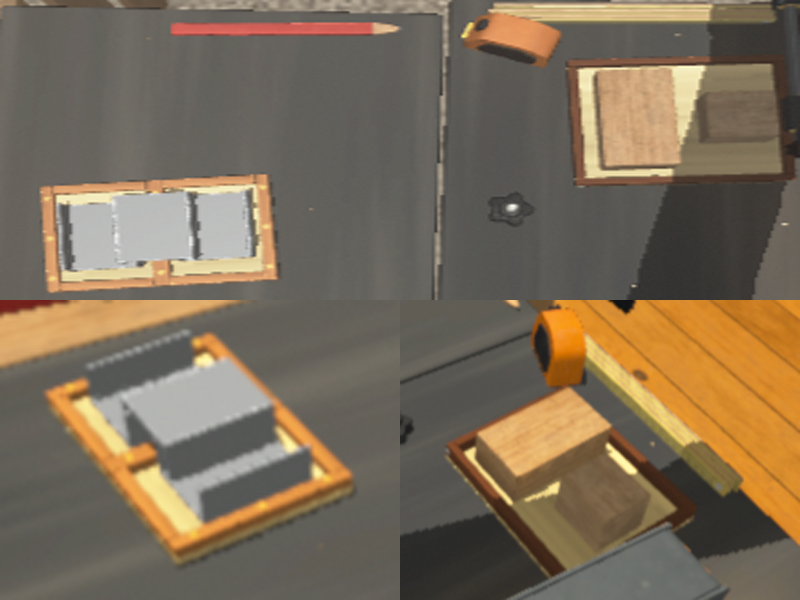

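Both timbers lie flat in the tray, and the tape and knob have not moved. The upper channel looks level, so I'll check its height numerically.

```bash
cat > chk.py <<'E'
from h import *
def P(n):
    c=arm.get_calibration(n); M=R.from_euler('xyz',c['orientation'],degrees=True).as_matrix()
    return c['camera_matrix']@np.c_[M.T,-M.T@c['eye']]
t=np.array([(113,198),(187,193),(191,258),(117,263)],float)/[2.667,1.875]+[150,160]
s=(np.array([(218,360),(273,410),(165,445),(122,398)],float)-[0,300])/3.333+[170,155]
X=cv2.triangulatePoints(P('top'),P('scene'),t.T,s.T);print((X[:3]/X[3]*1000).T.round(1))
t=np.array([(41,188),(268,176),(276,277),(50,290)],float)/[2.667,1.875]+[150,160]
s=(np.array([(205,335),(352,480),(180,552),(48,395)],float)-[0,300])/3.333+[170,155]
X=cv2.triangulatePoints(P('top'),P('scene'),t.T,s.T);print((X[:3]/X[3]*1000).T.round(1))
E
python3 chk.py
python3 - <<'E'
import cv2,numpy as np
a=cv2.resize(cv2.imread('pics/top5.png')[245:325,155:265],(550,400),interpolation=cv2.INTER_CUBIC)
cv2.imwrite('pics/z5.png',a)
E
```

```text
[[508.3 406.4  38.3]
 [517.8 349.1  33. ]
 [445.4 342.   37.2]
 [438.5 399.3  36.5]]
[[520.8 468.6  15.6]
 [541.4 288.2  12.4]
 [427.1 277.5  10.7]
 [406.9 454.9  13.5]]
```

View pics/z5.png

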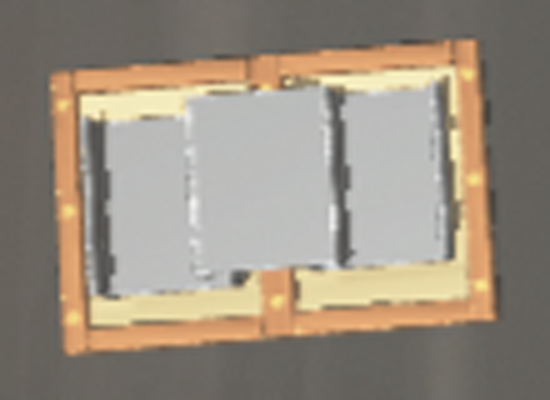

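The upper web averages z ≈ 36 mm, against 37 mm when seated, so the three are interlocked and level. Channel A's inner flange shows beneath it at (237,278). I'm handing the job in.

```bash
python3 -c "
from rig import arm
print(arm.finish_job())"
```

```text
the job is handed in; nothing more can be done
None
```

The job is handed in after about 28 s of robot time: the three channels sit interlocked in the rack, both offcuts lie flat and separate in the tray, and the tape measure and star knob were left where they were.

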